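# Right the toppled reagent bottle and latch it into the dock

### The job

The small reagent bottle has fallen over on the bench. Stand it upright on its base in the pulled-out tray of the low white dock and let go of it, then press the tray's front panel until the tray is fully home and its push latch holds it by itself. The bottle must be left standing in the latched tray; do not push about or knock over the other things on the bench.

Things in the scene. Friction and masses are not known exactly. Their poses are not given: they have to be found in the camera images.
- bottle: the toppled reagent bottle, smallest of three, 120 mm long, 0.15 to 0.31 kg, lying on the bench at the start, free to roll. Round body 56 mm wide from the base to 83 mm, then shoulder, neck and 31 mm wide screw cap. Origin: centre of its base. Its +z runs along its axis from base to cap (level when lying, up when standing). Centre of mass about 41 mm from the base
- dock: low white open-topped housing fixed to the bench, 160 mm deep, 148 mm wide; side walls 40 mm high, 10 mm thick; front open, back wall behind. Origin: on the bench under the middle of its front edge; +x points from the front into the dock (the way the tray is pressed, roughly away from the robot), z up. Fixed equipment up to 0.25 m high stands along the back of the bench, beyond x = 0.73 m
- tray (a joint): slide of the tray along the dock's +x, m: 0 pulled out (the start), 0.080 fully home, its front panel against the dock's side walls. Push latch: over the first 64 mm a spring pushes the tray back out with 4 to 6 N; past that the catch draws it in and holds it home with about 4 N. Damped, 0.5 N friction
- tray_floor (a point): centre of the tray's inner floor, moves with the tray; axes as the dock's (x into the dock, z up); 14 mm above the bench. The flat inner floor is 126 mm along x, 108 mm along y; the 4 mm thick fence at sides and back rises 16 mm above it, the front panel 34 mm
- tray_face (a point): middle of the outer face of the tray's front panel, 27 mm above the bench; axes as the dock's. The panel is 152 mm wide along y, 8 mm thick, from 6 to 48 mm above the bench; the point lies 71 mm before tray_floor
- beaker: bystander: clear beaker, 74 mm wide, 95 mm high, standing; it and the bottle stand one left, one right of the dock, drawn anew each time. Origin: centre of its underside
- tall_bottle: bystander: standing reagent bottle, 72 mm wide, 165 mm high. Origin: centre of its underside
- mid_bottle: bystander: standing reagent bottle, 68 mm wide, 150 mm high. Origin: centre of its underside
- timer: bystander: lab timer lying flat, 66 x 70 x 18 mm. Origin: centre of its underside
- petri: bystander: flat round dish, 68 mm wide, 15 mm high. Origin: centre of its underside
- tube_box: bystander: small lidded box, 66 x 66 x 42 mm. Origin: centre of its underside
- marker: bystander: marker pen, 134 mm long, 12 mm thick, lying. Origin: its middle, on the underside
There are look-alikes about, which are no part of the job. What is shaped like the bottle but pink is not meant.

How it is judged:
By the outcome, as a careful person would: the job done as asked, in the order asked, and still so for the second after the job is handed in, with the robot touching nothing.
It also fails if it takes over 58 s, if anything falls off the work surface, if the arm or the gripper's body presses on something with over 40 N, if the wrist force passes 120 N, or if a joint passes its speed limit or range.

### The arm

A 7-joint arm with a two-finger parallel gripper is mounted at the origin on a cart in front of the work surface, level with it; the furniture and walls round the work are solid. World frame = base frame: x ahead of the robot, y to its left, z up, the work surface at z = 0. Lengths are in m, angles in degrees, forces in N, time in s.
With the tool pointing down it reaches from about 0.425 to 0.875 m from the base axis. Payload 4.7 kg.
Tool frame: the origin (TCP) lies on the centre line of the jaws, within the pads' length; the fingertips stand 8 mm ahead of it and the grasp point (between the pads) lies 11 mm behind it (bot.tip_reach is the z of the fingertips in the tool frame, in m); z points along the fingers, y is the line along which they close (so a half turn about z gives the same grasp; the last joint's range is limited). The gripper opens to 85 mm and grips with 20 to 120 N. Pads are 22 mm wide; open, the fingers measure 114 mm over their backs; the gripper's body (76 mm by 85 mm) begins 54 mm behind the grasp point. The pads swing forward as they close: fully open they stand 13 mm farther back than shut.
Start: joints at [72.428, 18.392, -4.016, 83.108, 1.295, 78.541, -3.26], TCP at [0.205, -0.617, 0.239] pointing down, gripper open.
Joint ranges: [-163.93, 163.93], [-17.29, 119.83], [-79.2, 71.16], [3.27, 140.29], [-89.18, 269.18], [5.43, 117.66], [-154.24, 154.24]. Speed limits (degrees/s): [147.25, 147.25, 180, 180, 180, 180, 180].

### API

Orientations are given as a 3x3 rotation matrix whose columns are the frame's x, y, z axes.
In Python, from bench import bot gives the robot as it stands. The module is installed in compiled form; this text tells all that it offers.
- The arm moves only by the tool apply_moves, never from a script. Its argument "rows" is a list that holds one entry, the list of rows, each a list of 7 numbers: the shift along the tool's x, y, z in mm, then the turn, a rotation vector about the tool's x, y, z in degrees, then the gripper's target within -1 to 1 (shut at 1, half-way at 0, fully open at -1). A call has 1 to 20 rows; each row shifts and turns the commanded pose from where the row before left it, along the tool's axes as they then stand; what a row does not reach is not made up. A row lasts 1/12 s, in which the tool goes at most 41.7 mm and 7.16 degrees, less where a joint would pass 70% of its speed; a pose out of reach is approached as far as the arm can. A call with a gripper value outside its range is refused whole. The fingers move at their own pace and stop on an object; the grip force is fixed at half the most. Time passes only in rows, so rows that do not move let the fingers close. It gives the time, the measured TCP pose, the force, the opening and the grip force at its end, in the units of the state.
- bot.get_obs(): the state, without advancing time (a new reading comes with each control period).
- bot.get_image(name): name is "scene" or "top"; returns a dict with "frame" (480x640x3 uint8, red, green, blue), "K" (3x3 intrinsics, pixels), "rvec" (rotation vector, rad) and "tvec" (3), from world to camera coordinates, as OpenCV has them. Camera axes: x right, y down, z forward; pixel columns grow to the right and rows downward; lengths in m; the calibration is good to about 2 mm. A picture is of the moment at which its call begins. There is no depth.
- bot.sign_off(): hands the job in; it is judged then, once.
Trained networks look in a picture, given as the dict that the camera call returned (one of the last four; its "shot" number tells which), for a name from the list of things; names that differ only in an ending like _2 or _b are one class to them, and where a whole thing is asked for, a point or a joint stands for the part that bears it (a point fixed in the world has none). Each returns a list of dicts, best first, with "confidence" (0 to 1); they miss things now and then, are a little off and sometimes report something else, mostly with a low value. They report only what shows in the picture. A call takes as long as a camera call. They do not tell look-alikes from the thing itself.
- bot.look_for(thing, picture): "centre" ([column, row] in pixels, amid what is visible of it).
- bot.trace(thing, picture): "pixels" (480x640 bool, what is visible of it) and "centre" ([column, row] in pixels, amid what is visible of it).
The state is a dict: "t": time; "q": joint angles; "qd": joint speeds; "joint_torque": joint torques, N m; "eef_pos": TCP position; "tool_rot": TCP orientation; "contact_force": force on the tool from outside, world axes, zero at the start; "ft_torque": the same for the moment, N m; "grip_width": opening from 0.0 (shut) to 1.0 (fully open); "grip_force": force on a finger pad.
Only numpy, scipy, OpenCV 4.12 (cv2) and the standard library are available. Lean on these libraries where they do the work, as an engineer would, in place of code of your own. Each camera call takes 0.05 s, during which the arm holds its last target. There are 200 camera calls.

## Working session

There is one attempt and no reset: what is moved stays moved. The work goes in short steps, Python scripts to look and compute and a tool call to move; the robot and the scene stay as the last step left them, time stands still between calls to the robot, and variables do not carry over. Pictures are saved under pics/ and viewed, at most 10 in all, crops included, and the job is handed in when it is done.

Besides the shell and the picture viewer there is one more tool, called after "Emit:" by a JSON object that holds its "method" and its "body", one argument or row to a line. apply_moves: Moves the arm, as the interface text tells. Its arguments: {"type":"object","properties":{"rows":{"type":"array"}},"required":["rows"]}

```bash
mkdir -p pics; cat > h.py <<'E'
import numpy as np, cv2
from bench import bot
def ray(im,px):
    R=cv2.Rodrigues(np.array(im["rvec"],float))[0]; t=np.array(im["tvec"],float).ravel()
    c=-R.T@t; d=R.T@np.linalg.inv(im["K"])@np.array([px[0],px[1],1.]); return c,d
def onz(im,px,z):
    c,d=ray(im,px); return c+d*(z-c[2])/d[2]
def proj(im,P):
    return cv2.projectPoints(np.array(P,float).reshape(-1,3),np.array(im["rvec"],float),np.array(im["tvec"],float),np.array(im["K"],float),None)[0].reshape(-1,2)
def save(im,n,crop=None,s=1):
    f=im["frame"][:,:,::-1]
    if crop: f=f[crop[1]:crop[3],crop[0]:crop[2]]
    cv2.imwrite("pics/"+n,cv2.resize(f,None,fx=s,fy=s,interpolation=cv2.INTER_CUBIC))
E
python3 - <<'E'
from h import *
for n in("scene","top"):
    im=bot.get_image(n); save(im,n+"0.png")
    print(n,ray(im,(320,240)))
    for th in "bottle dock tray_floor tray_face beaker tall_bottle mid_bottle timer petri tube_box marker".split():
        for r in bot.look_for(th,im)[:4]: print(th,np.round(r["centre"]),round(r["confidence"],2),np.round(onz(im,r["centre"],0.02),3))
E
```

```text
scene (array([-0.31338975, -0.6667512 ,  1.30582124]), array([ 0.5099958 ,  0.40559804, -0.75857476]))
dock [351. 222.] 0.87 [ 0.693 -0.017  0.02 ]
tray_floor [341. 233.] 0.6 [ 0.624 -0.02   0.02 ]
tray_face [342. 232.] 0.94 [ 0.631 -0.022  0.02 ]
beaker [251. 190.] 0.42 [0.592 0.404 0.02 ]
beaker [346. 232.] 0.33 [ 0.642 -0.03   0.02 ]
tall_bottle [212. 163.] 0.71 [0.611 0.65  0.02 ]
petri [398. 248.] 0.63 [ 0.69  -0.225  0.02 ]
tube_box [455. 274.] 0.38 [ 0.714 -0.441  0.02 ]
marker [435. 356.] 0.49 [ 0.401 -0.537  0.02 ]
top (array([ 0.37287356, -0.01027171,  1.6809657 ]), array([ 0.11338755,  0.00405239, -0.99360428]))
bottle [289. 285.] 0.86 [0.428 0.087 0.02 ]
bottle [400. 264.] 0.64 [ 0.495 -0.242  0.02 ]
bottle [456. 274.] 0.56 [ 0.466 -0.406  0.02 ]
tray_floor [333. 228.] 0.89 [ 0.597 -0.041  0.02 ]
tray_face [329. 228.] 0.82 [ 0.597 -0.031  0.02 ]
tray_face [198. 258.] 0.38 [0.506 0.357 0.02 ]
beaker [197. 257.] 0.89 [0.509 0.358 0.02 ]
tall_bottle [501. 294.] 0.63 [ 0.409 -0.536  0.02 ]
tall_bottle [131. 244.] 0.6 [0.544 0.556 0.02 ]
mid_bottle [505. 259.] 0.55 [ 0.511 -0.552  0.02 ]
timer [159. 284.] 0.65 [0.428 0.469 0.02 ]
petri [398. 200.] 0.89 [ 0.686 -0.234  0.02 ]
tube_box [471. 199.] 0.9 [ 0.689 -0.454  0.02 ]
```

View pics/scene0.png

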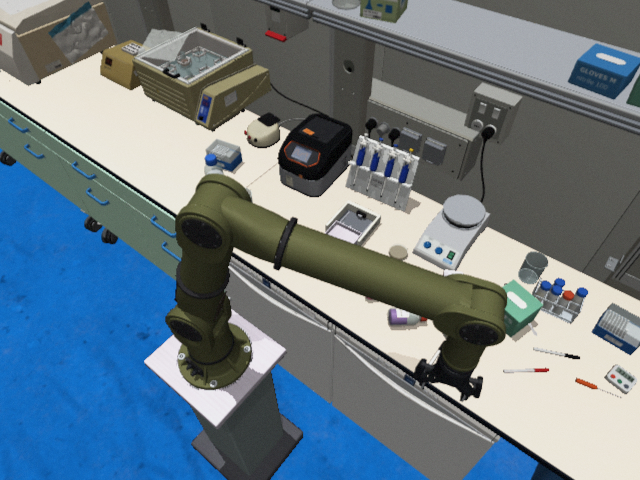

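View pics/top0.png

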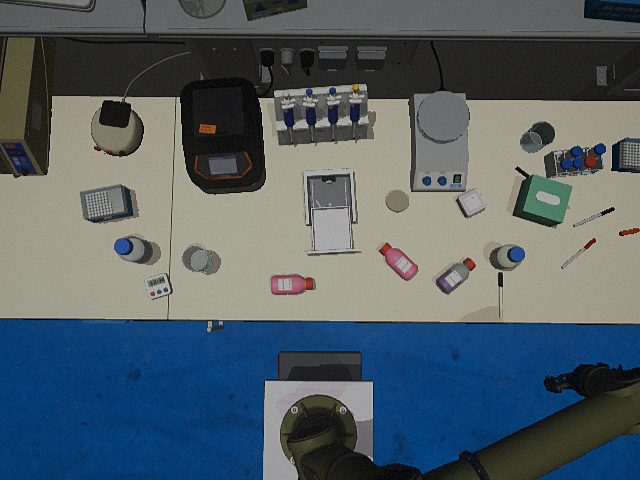

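Both images show three lying bottles of the same shape: pink at top (291,284), pink at (399,261) and grey-purple with a red cap at (456,275). The pink ones are ruled out, so I choose (456,275). The tray opens toward the robot at (331,230), with its front panel at row 252. The beaker is on the left at (200,260).

```bash
python3 - <<'E'
from h import *
im=bot.get_image("top"); save(im,"c1.png",(290,155,530,325),3.3)
for r in bot.trace("bottle",im):
    m=r["pixels"]; ys,xs=np.nonzero(m); 
    W=np.array([onz(im,(x,y),0.028)[:2] for x,y in zip(xs,ys)])
    c,v=cv2.PCACompute(W,None)[:2]; a=(W-c)@v[0]; b=(W-c)@v[1]
    print("bottle",r["confidence"],np.round(r["centre"]),c.round(4),v.round(3).tolist(),len(xs),np.percentile(a,[0.5,99.5]).round(4),np.percentile(b,[.5,99.5]).round(4),im["frame"][m].mean(0))
    # width along axis
    for lo in np.arange(-.07,.07,.02):
        k=(a>=lo)&(a<lo+.02)
        if k.any(): print("  ",round(lo,3),np.ptp(b[k]).round(4),((b[k].max()+b[k].min())/2).round(4))
for th in("tray_floor","dock"):
    for r in bot.trace(th,im)[:2]:
        m=r["pixels"].astype(np.uint8); (q)=cv2.minAreaRect(np.argwhere(m)[:,::-1].astype(np.float32))
        B=cv2.boxPoints(q); print(th,r["confidence"],B.round(1).tolist(),[onz(im,p,.048)[:2].round(4).tolist() for p in B])
print(bot.get_obs()["tool_rot"])
E
```

```text
bottle 0.64 [399. 262.] [[ 0.5005 -0.2362]] [[0.685, 0.728], [0.728, -0.685]] 666 [-0.0546  0.0643] [-0.0271  0.0274] [151.69369369  99.07357357 108.1006006 ]
   -0.07 0.0418 -0.0029
   -0.05 0.0547 -0.0003
   -0.03 0.055 0.0002
   -0.01 0.0543 0.0006
   0.01 0.0528 0.0002
   0.03 0.0463 -0.0004
   0.05 0.0314 -0.0008
bottle 0.64 [286. 284.] [[0.4312 0.0841]] [[-0.03, 1.0], [1.0, 0.03]] 700 [-0.0654  0.0546] [-0.0267  0.027 ] [148.36142857  96.34142857 105.09285714]
   -0.07 0.0323 0.0003
   -0.05 0.0439 0.0008
   -0.03 0.0528 -0.0003
   -0.01 0.0529 -0.0
   0.01 0.0529 0.0004
   0.03 0.0556 -0.0006
   0.05 0.0467 0.0011
bottle 0.56 [453. 276.] [[ 0.4612 -0.3994]] [[-0.624, 0.781], [0.781, 0.624]] 703 [-0.066   0.0575] [-0.0276  0.0271] [109.81792319  98.07112376  99.44523471]
   -0.07 0.0336 -0.0005
   -0.05 0.043 0.0002
   -0.03 0.0539 0.0015
   -0.01 0.0552 -0.0
   0.01 0.0556 -0.0007
   0.03 0.0533 -0.0005
   0.05 0.0452 0.0004
tray_floor 0.57 [[306.5, 206.6999969482422], [354.6000061035156, 205.1999969482422], [356.1000061035156, 252.6999969482422], [308.0, 254.1999969482422]] [[0.6572, 0.0368], [0.663, -0.1042], [0.5231, -0.109], [0.5174, 0.0309]]
dock 0.77 [[302.5, 170.5], [352.8999938964844, 168.0], [357.20001220703125, 252.1999969482422], [306.70001220703125, 254.6999969482422]] [[0.7653, 0.05], [0.7743, -0.0989], [0.5245, -0.112], [0.5158, 0.0347]]
dock 0.6 [[304.3999938964844, 206.39999389648438], [355.5, 203.5], [358.20001220703125, 251.60000610351562], [307.1000061035156, 254.39999389648438]] [[0.6581, 0.043], [0.6679, -0.1069], [0.5263, -0.115], [0.5167, 0.0335]]
[[ 9.48978395e-01  3.15341093e-01 -2.19783003e-05]
 [ 3.15341090e-01 -9.48978392e-01 -8.92488169e-05]
 [-4.90007515e-05  7.77645379e-05 -9.99999996e-01]]
```

View pics/c1.png

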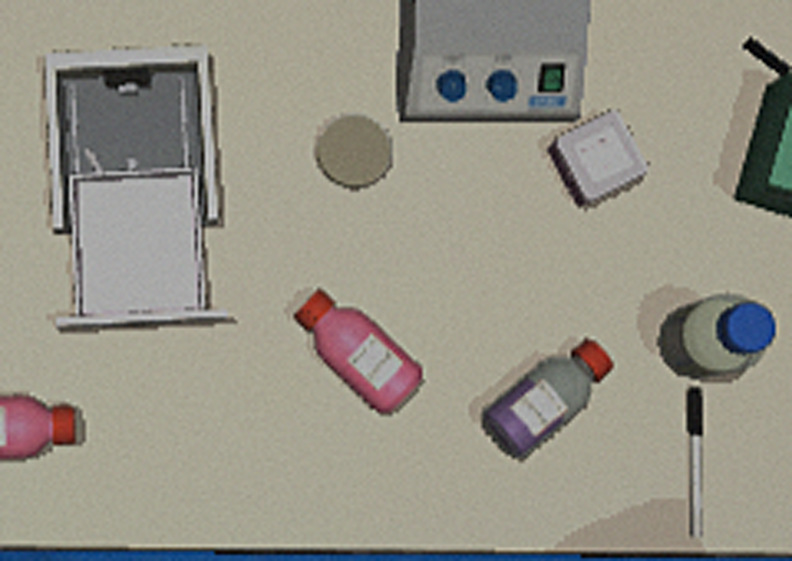

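The crop shows the chosen bottle clearly: grey glass with purple contents, red cap at the upper right at crop (592,362) and base at (505,440). The blue-capped standing bottle at (725,335) is close beyond its cap. I'll measure that neighbour and the tray yaw, and work out the reach.

```bash
cat >> h.py <<'E'
from scipy.spatial.transform import Rotation as Ro
def goal(u,th,G,depth=.011):
    """grasp lying bottle; u base->cap unit, th tilt; returns TCP,R"""
    th=np.radians(th); u=np.array([u[0],u[1],0.]);u/=np.linalg.norm(u); e=np.array([0,0,1.])
    z=-np.cos(th)*e-np.sin(th)*u; y=np.cross(e,u); x=np.cross(y,z)
    return np.array(G)+depth*z, np.c_[x,y,z]
def delta(P,R):
    o=bot.get_obs(); R0=np.array(o["tool_rot"]); p=np.array(o["eef_pos"])
    print("shift now-frame mm",(R0.T@(P-p)*1e3).round(1)," in goal frame",(R.T@(P-p)*1e3).round(1)," rotvec",np.degrees(Ro.from_matrix(R0.T@R).as_rotvec()).round(2))
def stat():
    o=bot.get_obs(); print(round(o["t"],2),np.round(o["eef_pos"],4),"q",np.round(o["q"],1),"F",np.round(o["contact_force"],1),"w",round(o["grip_width"],3),round(o["grip_force"],1))
E
python3 - <<'E'
from h import *
im=bot.get_image("top")
print("mid cap",onz(im,(512.5,253.5),.15),"tall",onz(im,(124,245),.165))
f=lambda a,b:onz(im,(a/3.3+290,b/3.3+155),.048)[:2]
print("panel",f(57,328),f(235,320))
f=lambda a,b,z:onz(im,(a/3.3+290,b/3.3+155),z)[:2]
print("dock walls",f(45,57,.04),f(55,232,.04),f(208,48,.04),f(220,224,.04))
print("tray floor corners",f(78,178,.03),f(196,173,.03),f(82,318,.03),f(205,310,.03))
G=np.array([.469,-.410,.028]); 
P,R=goal((.624,-.781),0,G+[0,0,.16]); print(P); delta(P,R)
P,R=goal((.624,-.781),15,G); print(P); delta(P,R)
E
```

```text
mid cap [ 0.51525581 -0.52921388  0.15      ] tall [0.52751983 0.52524203 0.165     ]
panel [0.51679094 0.03298428] [ 0.52527045 -0.12377394]
dock walls [0.76181326 0.04681772] [0.60321375 0.03597164] [ 0.77140262 -0.09962618] [ 0.61172633 -0.11082638]
tray floor corners [0.65373273 0.01617707] [ 0.65923961 -0.08976156] [0.52751877 0.01129414] [ 0.53566251 -0.09826644]
[ 0.469 -0.41   0.177]
shift now-frame mm [ 315.8 -113.    62.3]  in goal frame [ -3.2 335.4  62.3]  rotvec [-0.0000e+00  1.0000e-02 -1.1024e+02]
[ 0.46722288 -0.40777575  0.01737482]
shift now-frame mm [ 314.8 -115.7  221.9]  in goal frame [-57.8 335.4 214.3]  rotvec [  14.42   10.06 -109.52]
```

Emit:
{"method": "apply_moves", "body": {
  "rows": [
    [[0,0,0,0,0,-7,-1],[0,0,0,0,0,-7,-1],[0,0,0,0,0,-7,-1],[0,0,0,0,0,-7,-1],[0,0,0,0,0,-7,-1],[0,0,0,0,0,-7,-1],[0,0,0,0,0,-7,-1],[0,0,0,0,0,-7,-1],[0,0,0,0,0,-7,-1],[0,0,0,0,0,-7,-1],[0,0,0,0,0,-7,-1],[0,0,0,0,0,-7,-1],[0,0,0,0,0,-7,-1],[0,0,0,0,0,-7,-1],[0,0,0,0,0,-7,-1],[0,0,0,0,0,-5,-1],[0,0,0,0,6,0,-1],[0,0,0,0,6,0,-1],[0,0,0,0,0,0,-1]]
  ]
}}

```text
t: 3.03
eef_pos: [0.2068, -0.6171, 0.2346]
tool_rot: [[-0.608, 0.783, -0.132], [0.764, 0.622, 0.171], [0.216, 0.004, -0.976]]
contact_force: [0.1, 0.7, -1.2]
grip_width: 0.998
grip_force: 0.0
```

```bash
python3 - <<'E'
from h import *
stat()
G=np.array([.4702,-.4115,.028]); 
P,R=goal((.624,-.781),12,G+[0,0,.13]); delta(P,R)
E
```

```text
3.03 [ 0.2068 -0.6171  0.2346] q [ 79.2  28.7 -17.6  71.5  10.6  93.3 100.7] F [ 0.1  0.7 -1.2] w 0.998 0.0
shift now-frame mm [-19.9 333.8  86.4]  in goal frame [-19.7 334.1  85.2]  rotvec [ 0.24 -0.47 -0.08]
```

Emit:
{"method": "apply_moves", "body": {
  "rows": [
    [[-2,33.4,0,0,0,0,-1],[-2,33.4,0,0,0,0,-1],[-2,33.4,0,0,0,0,-1],[-2,33.4,0,0,0,0,-1],[-2,33.4,0,0,0,0,-1],[-2,33.4,0,0,0,0,-1],[-2,33.4,17,0,0,0,-1],[-2,33.4,17,0,0,0,-1],[-2,33.4,17,0,0,0,-1],[-2,33.4,17,0,0,0,-1],[0,0,17,0,0,0,-1],[0,0,0,0,0,0,-1],[0,0,0,0,0,0,-1]]
  ]
}}

```text
t: 4.12
eef_pos: [0.467, -0.4111, 0.1518]
tool_rot: [[-0.607, 0.784, -0.13], [0.767, 0.621, 0.162], [0.208, -0.001, -0.978]]
contact_force: [0.0, -1.4, 0.4]
grip_width: 0.999
grip_force: 0.0
```

```bash
python3 - <<'E'
from h import *
stat()
G=np.array([.4702,-.4115,.028]); 
P,R=goal((.624,-.781),12,G); delta(P,R)
im=bot.get_image("top"); save(im,"c2.png",(390,190,550,310),4)
E
```

```text
4.12 [ 0.467  -0.4111  0.1518] q [ 58.2  29.  -24.9  82.    8.5  83.2  71.3] F [ 0.  -1.4  0.4] w 0.999 0.0
shift now-frame mm [-28.    2.4 131.6]  in goal frame [-28.    2.3 131.6]  rotvec [-0.02 -0.02 -0.25]
```

View pics/c2.png

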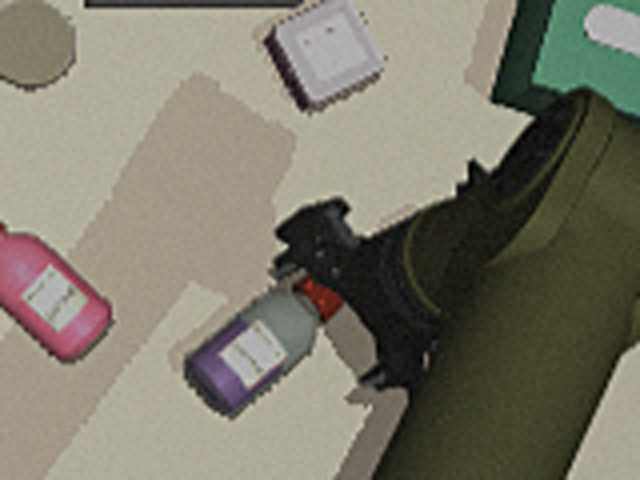

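The crop shows the open gripper over the cap end of the bottle, leaning outward, with the fingers at crop (320,230) and (380,385). The forearm hides the standing bottle, so I'll check its clearance in the other view.

```bash
python3 - <<'E'
from h import *
im=bot.get_image("scene"); 
c=proj(im,[[.515,-.529,0],[.515,-.529,.15],[.467,-.411,.152],[.467,-.411,.018]]); print(c)
save(im,"c3.png",(340,190,580,370),3.3)
E
```

```text
[[449.50704381 331.28929931]
 [460.0684602  305.58645444]
 [416.66552132 295.40788913]
 [410.28559851 318.92735327]]
```

View pics/c3.png

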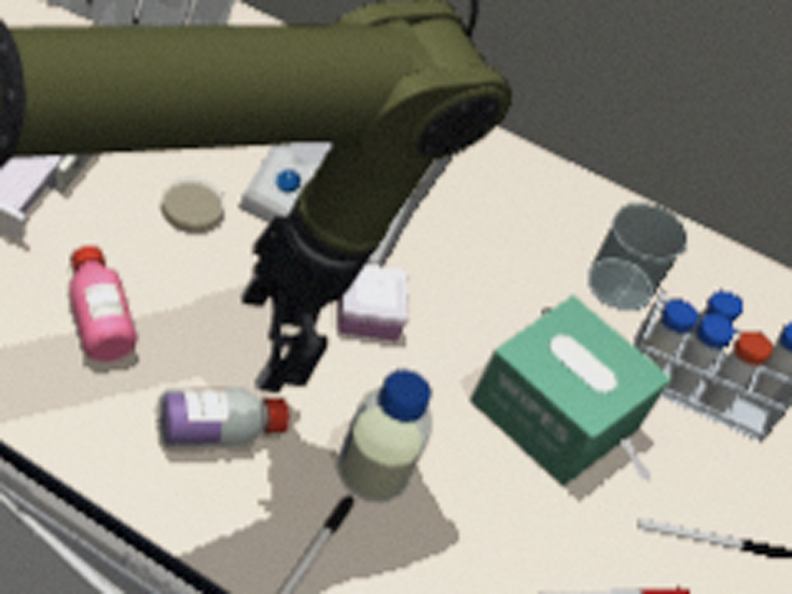

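The wrist is well above the blue-capped bottle, whose cap is at crop (405,390). The gripper, at (300,330), has room beside it. Descending along the tool axis.

Emit:
{"method": "apply_moves", "body": {
  "rows": [
    [[-14,1,0,0,0,0,-1],[-14,1,0,0,0,0,-1],[0,0,20,0,0,0,-1],[0,0,20,0,0,0,-1],[0,0,20,0,0,0,-1],[0,0,20,0,0,0,-1],[0,0,20,0,0,0,-1],[0,0,10,0,0,0,-1],[0,0,10,0,0,0,-1],[0,0,0,0,0,0,-1],[0,0,0,0,0,0,-1]]
  ]
}}

```text
t: 5.13
eef_pos: [0.4711, -0.4125, 0.0295]
tool_rot: [[-0.607, 0.784, -0.128], [0.768, 0.62, 0.162], [0.207, -0.0, -0.978]]
contact_force: [0.6, 0.0, 0.3]
grip_width: 0.998
grip_force: 0.0
```

```bash
python3 - <<'E'
from h import *
stat()
G=np.array([.4702,-.4115,.028]); 
P,R=goal((.624,-.781),12,G); delta(P,R)
im=bot.get_image("scene"); save(im,"c4.png",(360,230,520,350),4)
E
```

```text
5.13 [ 0.4711 -0.4125  0.0295] q [ 57.3  35.9 -23.7  86.9  11.   71.7  70. ] F [0.6 0.  0.3] w 0.998 0.0
shift now-frame mm [ 1.  -0.1 12.8]  in goal frame [ 1.  -0.1 12.8]  rotvec [ 0.06  0.06 -0.29]
```

View pics/c4.png

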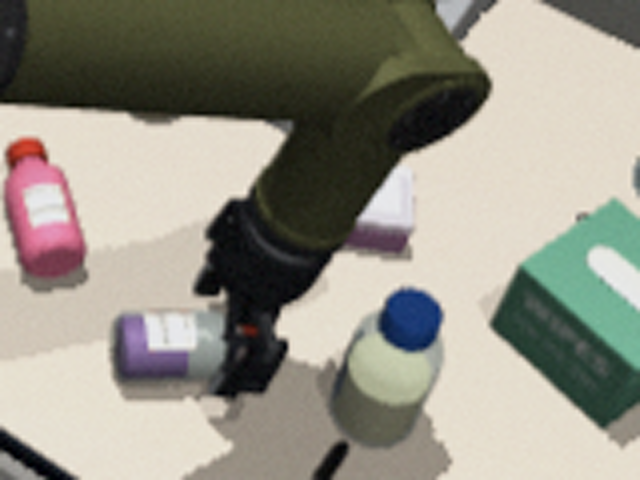

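The fingers straddle the bottle near the shoulder, around crop (250,350). I'll go the last 13 mm, shifted slightly towards the base, and close.

Emit:
{"method": "apply_moves", "body": {
  "rows": [
    [[4,0,6,0,0,0,-1],[0,0,7,0,0,0,-1],[0,0,0,0,0,0,-1],[0,0,0,0,0,0,1],[0,0,0,0,0,0,1],[0,0,0,0,0,0,1],[0,0,0,0,0,0,1],[0,0,0,0,0,0,1],[0,0,0,0,0,0,1],[0,0,0,0,0,0,1],[0,0,0,0,0,0,1],[0,0,0,0,0,0,1],[0,0,0,0,0,0,1]]
  ]
}}

```text
t: 6.27
eef_pos: [0.4675, -0.407, 0.0176]
tool_rot: [[-0.607, 0.784, -0.128], [0.767, 0.621, 0.162], [0.206, 0.0, -0.979]]
contact_force: [1.8, -1.9, 5.2]
grip_width: 0.638
grip_force: 63.5
```

Emit:
{"method": "apply_moves", "body": {
  "rows": [
    [[2,0,-10,0,0,0,1],[4,0,-20,0,0,0,1],[5,0,-25,0,0,0,1],[6,0,-30,0,0,0,1],[6,0,-30,0,0,0,1],[6,0,-30,0,0,0,1],[6,0,-30,0,0,0,1],[0,0,0,0,-5,0,1],[0,0,0,0,-5,0,1],[0,0,0,0,-5,0,1],[0,0,0,0,-5,0,1],[0,0,0,0,-5,0,1],[0,0,0,0,-5,0,1],[0,0,0,0,0,0,1]]
  ]
}}

```text
t: 7.43
eef_pos: [0.4643, -0.4036, 0.1919]
tool_rot: [[-0.594, 0.783, 0.186], [0.745, 0.622, -0.24], [-0.303, -0.003, -0.953]]
contact_force: [-0.8, 0.8, -3.1]
grip_width: 0.635
grip_force: 63.5
```

```bash
python3 - <<'E'
from h import *
stat()
im=bot.get_image("scene"); save(im,"c5.png",(300,170,520,350),3.3)
E
```

```text
7.43 [ 0.4643 -0.4036  0.1919] q [ 61.6   5.4 -27.1 106.7   9.7  52.   68.6] F [-0.8  0.8 -3.1] w 0.635 63.5
```

View pics/c5.png

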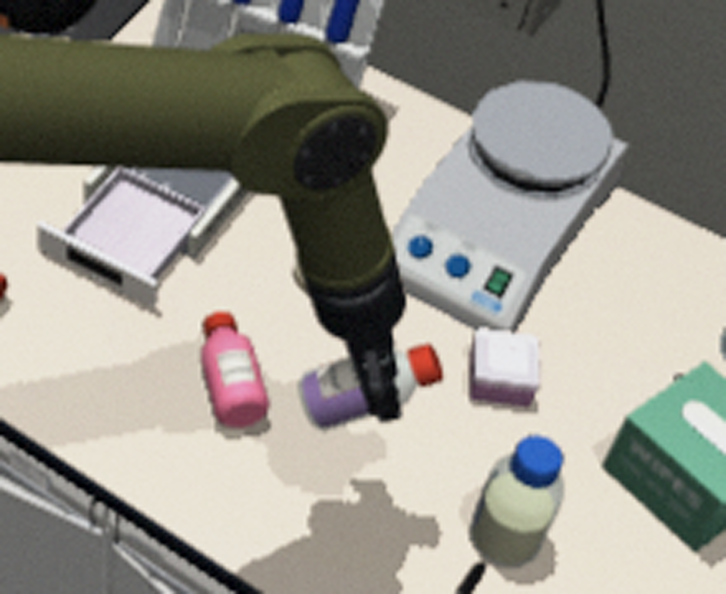

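The bottle is held at crop (350,385), cap rising. The joint trend shows that a radial, level tool isn't reachable. I'll carry the bottle to the left-facing side of the tray, yaw so the tool points to -y, and stand it up there.

```bash
python3 - <<'E'
from h import *
R=np.array(bot.get_obs()["tool_rot"]); delta(np.array([.56,-.03,.27]),R)
print("world z in tool",R.T@[0,0,1])
E
```

```text
shift now-frame mm [ 200.7  307.1 -145.3]  in goal frame [ 200.7  307.1 -145.3]  rotvec [0. 0. 0.]
world z in tool [-0.30334152 -0.00261938 -0.9528783 ]
```

Emit:
{"method": "apply_moves", "body": {
  "rows": [
    [[8,12.8,-12,0,0,0,1],[16.7,25.6,-12,0,0,0,1],[16.7,25.6,-12,0,0,0,1],[16.7,25.6,-12,0,0,0,1],[16.7,25.6,-12,0,0,0,1],[16.7,25.6,-12,0,0,0,1],[16.7,25.6,-12,0,0,0,1],[16.7,25.6,-12,0,0,0,1],[16.7,25.6,-12,0,0,0,1],[16.7,25.6,-12,0,0,0,1],[16.7,25.6,-12,0,0,0,1],[16.7,25.6,-12,0,0,0,1],[8,12.8,0,0,0,0,1],[0,0,0,1.8,0,5.5,1],[0,0,0,1.8,0,5.5,1],[0,0,0,1.8,0,5.5,1],[0,0,0,1.8,0,5.5,1],[0,0,0,1.8,0,5.5,1],[0,0,0,0,0,0,1]]
  ]
}}

```text
t: 9.07
eef_pos: [0.5649, -0.0336, 0.2703]
tool_rot: [[-0.154, 0.987, 0.046], [0.94, 0.161, -0.302], [-0.305, -0.003, -0.952]]
contact_force: [-0.1, -0.3, -1.0]
grip_width: 0.639
grip_force: 63.8
```

```bash
python3 - <<'E'
from h import *
stat()
R=np.array(bot.get_obs()["tool_rot"]); print(R.round(3))
E
```

```text
9.07 [ 0.5649 -0.0336  0.2703] q [ 33.7  10.8 -49.3  94.5  26.1  81.5 -10.6] F [-0.1 -0.3 -1. ] w 0.639 63.8
[[-0.154  0.987  0.046]
 [ 0.94   0.161 -0.302]
 [-0.305 -0.003 -0.952]]
```

Emit:
{"method": "apply_moves", "body": {
  "rows": [
    [[0,0,0,0,-5,0,1],[0,0,0,0,-5,0,1],[0,0,0,0,-5,0,1],[0,0,0,0,-5,0,1],[0,0,0,0,-5,0,1],[0,0,0,0,-5,0,1],[0,0,0,0,0,0,1]]
  ]
}}

```text
t: 9.65
eef_pos: [0.5627, -0.0307, 0.2674]
tool_rot: [[-0.121, 0.985, 0.121], [0.659, 0.17, -0.732], [-0.742, -0.009, -0.67]]
contact_force: [-0.3, 0.6, -3.3]
grip_width: 0.639
grip_force: 63.7
```

```bash
python3 - <<'E'
from h import *
stat()
R=np.array(bot.get_obs()["tool_rot"]); print(R.round(3))
E
```

```text
9.65 [ 0.5627 -0.0307  0.2674] q [ 15.2  17.9 -48.5 100.1  55.5  94.4 -33.8] F [-0.3  0.6 -3.3] w 0.639 63.7
[[-0.121  0.985  0.121]
 [ 0.659  0.17  -0.732]
 [-0.742 -0.009 -0.67 ]]
```

Emit:
{"method": "apply_moves", "body": {
  "rows": [
    [[0,0,0,0,-5,0,1],[0,0,0,0,-5,0,1],[0,0,0,0,-5,0,1],[0,0,0,0,-5,0,1],[0,0,0,0,-5,0,1],[0,0,0,0,-5,0,1],[0,0,0,0,0,0,1],[0,0,0,0,0,0,1]]
  ]
}}

```text
t: 10.32
eef_pos: [0.5637, -0.0342, 0.2693]
tool_rot: [[-0.04, 0.987, 0.157], [0.208, 0.162, -0.965], [-0.977, -0.005, -0.211]]
contact_force: [-0.5, -0.1, -2.0]
grip_width: 0.637
grip_force: 63.8
```

```bash
python3 - <<'E'
from h import *
stat()
o=bot.get_obs(); R=np.array(o["tool_rot"]); print(R.round(3)); ax=R@[-.978,0,-.208]; print("axis",ax.round(3))
im=bot.get_image("top"); save(im,"c6.png",(240,130,440,300),3.3)
im=bot.get_image("scene"); save(im,"c7.png",(240,120,440,290),3.3)
m=np.hstack([cv2.imread("pics/c6.png")[:,:660],cv2.imread("pics/c7.png")[:,:660]]); cv2.imwrite("pics/c67.png",cv2.resize(m,(800,340)))
E
```

```text
10.32 [ 0.5637 -0.0342  0.2693] q [ -1.1  31.3 -39.8 103.6  76.8 114.  -48.7] F [-0.5 -0.1 -2. ] w 0.637 63.8
[[-0.04   0.987  0.157]
 [ 0.208  0.162 -0.965]
 [-0.977 -0.005 -0.211]]
axis [ 0.006 -0.003  1.   ]
```

View pics/c67.png

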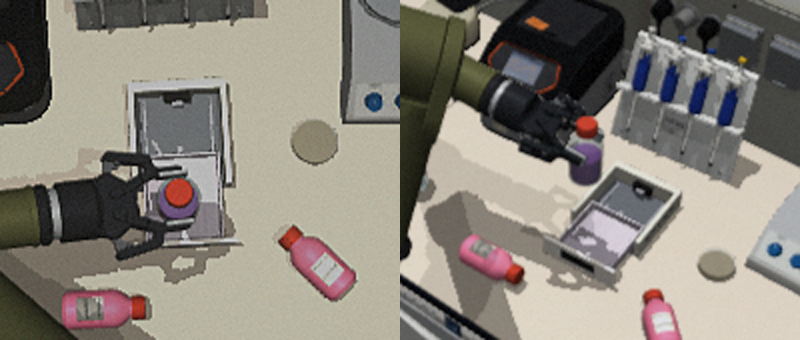

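Left (top view): the bottle is upright over the tray at (180,195), cap up. Right (scene view): it is clear of everything. The wrist may be too near the beaker at this yaw, so I'll turn the heading to about -57° before lowering.

Emit:
{"method": "apply_moves", "body": {
  "rows": [
    [[0,0,0,-5.9,0,-1.3,1],[0,0,0,-5.9,0,-1.3,1],[0,0,0,-5.9,0,-1.3,1],[0,0,0,-5.9,0,-1.3,1],[0,0,0,0,0,0,1],[0,0,0,0,0,0,1]]
  ]
}}

```text
t: 10.92
eef_pos: [0.5629, -0.035, 0.2732]
tool_rot: [[-0.115, 0.835, 0.539], [0.171, 0.551, -0.817], [-0.978, -0.001, -0.206]]
contact_force: [-0.0, 0.1, -0.6]
grip_width: 0.639
grip_force: 64.2
```

```bash
cat >> h.py <<'E'
def hold(B,r=.011,s=.068,zf=.014):
    """held upright: shift to put bottle base at world B (xy) on floor"""
    o=bot.get_obs(); R=np.array(o["tool_rot"]); p=np.array(o["eef_pos"]); ax=R@[-.978,0,-.208]
    base=p-.011*R[:,2]-s*ax; d=np.array([B[0],B[1],zf])-base
    print("axis",ax.round(3),"base",base.round(4),"world d",d.round(4),"tool d xy",(R.T@np.r_[d[:2],0]*1e3).round(1),"tool d z",(R.T@[0,0,d[2]]*1e3).round(1)); return R
E
python3 - <<'E'
from h import *
stat(); R=hold((.605,-.040)); print(R.round(3))
im=bot.get_image("top")
for r in bot.trace("bottle",im):
    c=r["centre"]; m=r["pixels"]; f=im["frame"].astype(int)
    red=m&(f[...,0]-f[...,1]>70)&(f[...,0]-f[...,2]>70); ys,xs=np.nonzero(red)
    print(np.round(c),round(r["confidence"],2),len(xs), onz(im,(xs.mean(),ys.mean()),bot.get_obs()["eef_pos"][2]+.052).round(4) if len(xs) else "")
E
```

```text
10.92 [ 0.5629 -0.035   0.2732] q [  5.2  16.1 -45.7 122.9  85.6  93.8 -45.6] F [-0.   0.1 -0.6] w 0.639 64.2
axis [0.    0.002 1.   ] base [ 0.5569 -0.0261  0.2075] world d [ 0.0481 -0.0139 -0.1935] tool d xy [-7.9 32.5 37.2] tool d z [189.3   0.3  39.9]
[[-0.115  0.835  0.539]
 [ 0.171  0.551 -0.817]
 [-0.978 -0.001 -0.206]]
[289. 286.] 0.98 26 [0.4171 0.0341 0.3244]
[329. 231.] 0.81 138 [ 0.558  -0.0286  0.3244]
```

Emit:
{"method": "apply_moves", "body": {
  "rows": [
    [[-2.6,10.8,12.4,0,0,0,1],[-2.6,10.8,12.4,0,0,0,1],[-2.6,10.8,12.4,0,0,0,1],[24,0,5,0,0,0,1],[24,0,5,0,0,0,1],[24,0,5,0,0,0,1],[24,0,5,0,0,0,1],[0,0,0,0,0,0,1],[0,0,0,0,0,0,1]]
  ]
}}

```text
t: 11.77
eef_pos: [0.6116, -0.047, 0.171]
tool_rot: [[-0.121, 0.834, 0.539], [0.172, 0.552, -0.816], [-0.978, -0.006, -0.21]]
contact_force: [-0.2, -0.0, -0.7]
grip_width: 0.636
grip_force: 64.2
```

```bash
python3 - <<'E'
from h import *
stat(); R=hold((.605,-.040))
im=bot.get_image("top"); save(im,"c8.png",(150,120,400,320),3)
for r in bot.look_for("beaker",im)+bot.look_for("bottle",im): print(r)
E
```

```text
11.77 [ 0.6116 -0.047   0.171 ] q [  2.7  32.  -39.6 119.8  95.3  95.6 -54.5] F [-0.2 -0.  -0.7] w 0.636 64.2
axis [0.006 0.002 1.   ] base [ 0.6053 -0.0382  0.1053] world d [-0.0003 -0.0018 -0.0913] tool d xy [-0.3 -1.2  1.4] tool d z [89.3  0.6 19.2]
{'centre': [197.0, 255.6], 'confidence': 0.68}
{'centre': [505.0, 258.1], 'confidence': 0.62}
{'centre': [289.2, 285.0], 'confidence': 0.95}
{'centre': [332.7, 217.9], 'confidence': 0.69}
{'centre': [400.8, 263.2], 'confidence': 0.62}
```

View pics/c8.png

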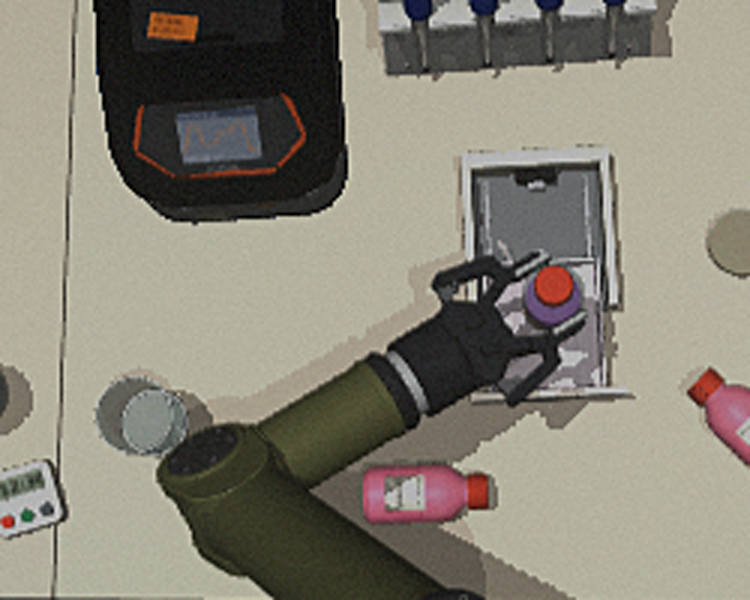

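The crop shows the bottle upright over the tray at (553,290). The wrist joint at (215,455) is about 4 cm clear of the beaker at (145,415), and the pink bottle at (430,492) is clear below. Lowering.

Emit:
{"method": "apply_moves", "body": {
  "rows": [
    [[20,-0.6,5,0,0,0,1],[20,-0.6,5,0,0,0,1],[20,0.6,4,0,0,0,1],[12,0,2.6,0,0,0,1],[8,0,2,0,0,0,1],[4,0,1,0,0,0,1],[0,0,0,0,0,0,1],[0,0,0,0,0,0,1],[0,0,0,0,0,0,1]]
  ]
}}

```text
t: 12.67
eef_pos: [0.6116, -0.0489, 0.0874]
tool_rot: [[-0.117, 0.833, 0.541], [0.172, 0.554, -0.815], [-0.978, -0.002, -0.208]]
contact_force: [0.4, -0.1, -1.0]
grip_width: 0.635
grip_force: 64.2
```

```bash
python3 - <<'E'
from h import *
stat(); R=hold((.605,-.040)); print(R.round(3))
E
```

```text
12.67 [ 0.6116 -0.0489  0.0874] q [-1.00e-01  4.25e+01 -3.56e+01  1.19e+02  9.97e+01  9.78e+01 -6.32e+01] F [ 0.4 -0.1 -1. ] w 0.635 64.2
axis [0.002 0.002 1.   ] base [ 0.6055 -0.04    0.0217] world d [-0.0005  0.     -0.0077] tool d xy [ 0.1 -0.4 -0.3] tool d z [7.6 0.  1.6]
[[-0.117  0.833  0.541]
 [ 0.172  0.554 -0.815]
 [-0.978 -0.002 -0.208]]
```

Emit:
{"method": "apply_moves", "body": {
  "rows": [
    [[2,0,0.4,0,0,0,1],[2,0,0.4,0,0,0,1],[0,0,0,0,0,0,1],[0,0,0,0,0,0,1]]
  ]
}}

```text
t: 13.0
eef_pos: [0.6113, -0.049, 0.0825]
tool_rot: [[-0.118, 0.833, 0.541], [0.171, 0.554, -0.815], [-0.978, -0.003, -0.208]]
contact_force: [-0.6, -0.1, -0.2]
grip_width: 0.638
grip_force: 64.3
```

Emit:
{"method": "apply_moves", "body": {
  "rows": [
    [[1.5,0,0.3,0,0,0,1],[0,0,0,0,0,0,1],[0,0,0,0,0,0,1]]
  ]
}}

```text
t: 13.25
eef_pos: [0.6113, -0.0491, 0.0824]
tool_rot: [[-0.115, 0.833, 0.541], [0.169, 0.553, -0.816], [-0.979, -0.003, -0.205]]
contact_force: [-1.6, 1.4, 5.6]
grip_width: 0.632
grip_force: 64.6
```

Emit:
{"method": "apply_moves", "body": {
  "rows": [
    [[1.5,0,0.3,0,0,0,1],[0,0,0,0,0,0,1],[0,0,0,0,0,0,1]]
  ]
}}

```text
t: 13.5
eef_pos: [0.6114, -0.0492, 0.0824]
tool_rot: [[-0.113, 0.834, 0.541], [0.167, 0.552, -0.817], [-0.979, -0.002, -0.202]]
contact_force: [-3.8, 1.7, 9.1]
grip_width: 0.637
grip_force: 64.8
```

Emit:
{"method": "apply_moves", "body": {
  "rows": [
    [[-1.5,0,0,0,0,0,1],[0,0,0,0,0,0,1],[0,0,0,0,0,0,-0.3],[0,0,0,0,0,0,-0.4],[0,0,0,0,0,0,-0.6],[0,0,0,0,0,0,-0.8],[0,0,0,0,0,0,-1],[0,0,0,0,0,0,-1],[0,0,0,0,0,0,-1],[0,0,0,0,0,0,-1]]
  ]
}}

```text
t: 14.33
eef_pos: [0.6111, -0.0493, 0.0802]
tool_rot: [[-0.119, 0.833, 0.541], [0.172, 0.554, -0.815], [-0.978, -0.004, -0.209]]
contact_force: [-0.9, 0.6, 0.4]
grip_width: 1.002
grip_force: 0.0
```

```bash
python3 - <<'E'
from h import *
stat()
im=bot.get_image("top")
for r in bot.trace("bottle",im):
    m=r["pixels"]; f=im["frame"].astype(int)
    red=m&(f[...,0]-f[...,1]>70)&(f[...,0]-f[...,2]>70); ys,xs=np.nonzero(red)
    if len(xs): print(np.round(r["centre"]),round(r["confidence"],2),len(xs), onz(im,(xs.mean(),ys.mean()),.134).round(4))
E
```

```text
14.33 [ 0.6111 -0.0493  0.0802] q [ -0.3  43.3 -35.3 118.9 100.   97.9 -63.7] F [-0.9  0.6  0.4] w 1.002 0.0
[292. 284.] 0.85 56 [0.4305 0.0284 0.134 ]
[336. 222.] 0.6 106 [ 0.6054 -0.0436  0.134 ]
[401. 264.] 0.59 69 [ 0.5211 -0.1915  0.134 ]
```

Emit:
{"method": "apply_moves", "body": {
  "rows": [
    [[0,0,-5,0,0,0,-1],[0,0,-10,0,0,0,-1],[0,0,-15,0,0,0,-1],[0,0,-15,0,0,0,-1],[0,0,-15,0,0,0,-1],[-5,0,-6,0,0,0,-1],[-20,0,-4,0,0,0,-1],[-25,0,-5,0,0,0,-1],[-25,0,-5,0,0,0,-1],[-25,0,-5,0,0,0,-1],[-25,0,-5,0,0,0,-1],[-20,0,-4,0,0,0,-1],[0,0,0,0,0,0,-1]]
  ]
}}

```text
t: 15.52
eef_pos: [0.5782, 0.004, 0.2473]
tool_rot: [[-0.111, 0.832, 0.543], [0.172, 0.554, -0.814], [-0.979, 0.003, -0.205]]
contact_force: [-0.1, 0.1, 0.1]
grip_width: 1.001
grip_force: 0.0
```

```bash
python3 - <<'E'
from h import *
stat()
im=bot.get_image("top")
for r in bot.trace("bottle",im):
    m=r["pixels"]; f=im["frame"].astype(int)
    red=m&(f[...,0]-f[...,1]>70)&(f[...,0]-f[...,2]>70); ys,xs=np.nonzero(red)
    if len(xs): print(np.round(r["centre"]),round(r["confidence"],2),len(xs), onz(im,(xs.mean(),ys.mean()),.134).round(4))
print(bot.look_for("beaker",im))
E
```

```text
15.52 [0.5782 0.004  0.2473] q [  1.5  24.  -46.2 119.1  87.6  99.4 -48.8] F [-0.1  0.1  0.1] w 1.001 0.0
[336. 226.] 0.92 107 [ 0.6053 -0.0436  0.134 ]
[400. 264.] 0.63 66 [ 0.5196 -0.1926  0.134 ]
[291. 285.] 0.58 72 [0.4283 0.0411 0.134 ]
[{'centre': [195.1, 258.0], 'confidence': 0.9}]
```

The bottle stands in the tray at (0.605, -0.043) and the beaker hasn't moved. Now I'll turn the tool back to pointing down, closed, for the press.

Emit:
{"method": "apply_moves", "body": {
  "rows": [
    [[0,0,0,0,6.8,0,-1],[0,0,0,0,6.8,0,1],[0,0,0,0,6.8,0,1],[0,0,0,0,6.8,0,1],[0,0,0,0,6.8,0,1],[0,0,0,0,6.8,0,1],[0,0,0,0,6.8,0,1],[0,0,0,0,6.8,0,1],[0,0,0,0,6.8,0,1],[0,0,0,0,6.8,0,1],[0,0,0,0,0,0,1],[0,0,0,0,0,0,1]]
  ]
}}

```text
t: 16.67
eef_pos: [0.5774, 0.0004, 0.2399]
tool_rot: [[-0.543, 0.835, 0.089], [0.822, 0.55, -0.147], [-0.171, -0.006, -0.985]]
contact_force: [-0.1, 0.1, -0.8]
grip_width: 0.002
grip_force: 0.0
```

```bash
cat >> h.py <<'E'
def press(P,tilt=10,yaw=3.5):
    a,t=np.radians([yaw,tilt]); dx=np.array([np.cos(a),np.sin(a),0]); e=np.array([0,0,1.])
    z=-np.cos(t)*e+np.sin(t)*dx; y=np.cross(e,dx); return np.array(P),np.c_[np.cross(y,z),y,z]
E
python3 - <<'E'
from h import *
stat(); delta(*press([.45,-.049,.25])); print(bot.get_obs()["tool_rot"].round(3) if hasattr(bot.get_obs()["tool_rot"],"round") else bot.get_obs()["tool_rot"])
E
```

```text
16.67 [5.774e-01 4.000e-04 2.399e-01] q [ 36.7  10.9 -50.   96.7  18.4  73.8  16. ] F [-0.1  0.1 -0.8] w 0.002 0.0
shift now-frame mm [  26.8 -133.6  -14. ]  in goal frame [126.5 -41.5 -32.5]  rotvec [-10.69  -0.3  -59.18]
[[-0.543  0.835  0.089]
 [ 0.822  0.55  -0.147]
 [-0.171 -0.006 -0.985]]
```

Emit:
{"method": "apply_moves", "body": {
  "rows": [
    [[0,0,0,-1.2,0,-6.6,1],[0,0,0,-1.2,0,-6.6,1],[0,0,0,-1.2,0,-6.6,1],[0,0,0,-1.2,0,-6.6,1],[0,0,0,-1.2,0,-6.6,1],[0,0,0,-1.2,0,-6.6,1],[0,0,0,-1.2,0,-6.6,1],[0,0,0,-1.2,0,-6.6,1],[0,0,0,-1.2,0,-6.6,1],[25.3,-8.3,-6.5,0,0,0,1],[25.3,-8.3,-6.5,0,0,0,1],[25.3,-8.3,-6.5,0,0,0,1],[25.3,-8.3,-6.5,0,0,0,1],[25.3,-8.3,-6.5,0,0,0,1],[0,0,0,0,0,0,1],[0,0,0,0,0,0,1]]
  ]
}}

```text
t: 18.0
eef_pos: [0.4485, -0.0472, 0.2498]
tool_rot: [[-0.983, -0.07, 0.168], [-0.068, 0.998, 0.014], [-0.169, 0.002, -0.986]]
contact_force: [0.3, 0.5, 0.4]
grip_width: -0.001
grip_force: 0.0
```

```bash
python3 - <<'E'
from h import *
stat(); delta(*press([.48,-.048,.024]))
im=bot.get_image("top")
for r in bot.look_for("tray_face",im)[:2]+bot.look_for("bottle",im): print(r, onz(im,r["centre"],.03).round(3))
E
```

```text
18.0 [ 0.4485 -0.0472  0.2498] q [ 56.2 -17.  -42.9 114.4 -15.5  69.5 111.9] F [0.3 0.5 0.4] w -0.001 0.0
shift now-frame mm [  7.2  -3.4 227.8]  in goal frame [  8.3  -2.7 227.8]  rotvec [ 0.19 -0.28  0.46]
{'centre': [328.0, 234.7], 'confidence': 0.78} [ 0.577 -0.027  0.03 ]
{'centre': [399.3, 264.0], 'confidence': 0.9} [ 0.493 -0.237  0.03 ]
{'centre': [336.2, 223.0], 'confidence': 0.66} [ 0.612 -0.051  0.03 ]
{'centre': [290.0, 283.9], 'confidence': 0.6} [0.431 0.083 0.03 ]
```

Emit:
{"method": "apply_moves", "body": {
  "rows": [
    [[0,0,25,0,0,0,1],[0,0,25,0,0,0,1],[0,0,25,0,0,0,1],[0,0,25,0,0,0,1],[0,0,25,0,0,0,1],[0,0,25,0,0,0,1],[0,-2,15,0,0,0,1],[0,0,0,0,0,0,1]]
  ]
}}

```text
t: 18.82
eef_pos: [0.4774, -0.0455, 0.0863]
tool_rot: [[-0.983, -0.072, 0.167], [-0.07, 0.997, 0.019], [-0.168, 0.007, -0.986]]
contact_force: [-1.7, -0.8, -0.1]
grip_width: 0.001
grip_force: 0.0
```

```bash
python3 - <<'E'
from h import *
stat(); delta(*press([.48,-.048,.022]))
E
```

```text
18.82 [ 0.4774 -0.0455  0.0863] q [ 57.    1.3 -53.1 122.8  -1.   46.9  98.8] F [-1.7 -0.8 -0.1] w 0.001 0.0
shift now-frame mm [ 8.4 -3.1 63.8]  in goal frame [ 8.8 -2.6 63.8]  rotvec [ 0.53 -0.34  0.56]
```

Emit:
{"method": "apply_moves", "body": {
  "rows": [
    [[4,-1,20,0,0,0,1],[4,-1,20,0,0,0,1],[0,-1,15,0,0,0,1],[0,0,7,0,0,0,1],[0,0,0,0,0,0,1],[-4,0,0.7,0,0,0,1],[-4,0,0.7,0,0,0,1],[-4,0,0.7,0,0,0,1],[-3,0,0.5,0,0,0,1],[-3,0,0.5,0,0,0,1],[-3,0,0.5,0,0,0,1],[-3,0,0.5,0,0,0,1],[-3,0,0.5,0,0,0,1],[0,0,0,0,0,0,1],[0,0,0,0,0,0,1]]
  ]
}}

```text
t: 20.07
eef_pos: [0.5094, -0.0481, 0.0269]
tool_rot: [[-0.983, -0.07, 0.171], [-0.068, 0.998, 0.015], [-0.172, 0.004, -0.985]]
contact_force: [0.2, -1.3, 0.3]
grip_width: -0.001
grip_force: 0.0
```

```bash
python3 - <<'E'
from h import *
stat(); delta(*press([.51,-.0455,.022]))
E
```

```text
20.07 [ 0.5094 -0.0481  0.0269] q [ 50.3  13.7 -49.9 121.7  14.3  40.3  85.9] F [ 0.2 -1.3  0.3] w -0.001 0.0
shift now-frame mm [0.  2.5 5. ]  in goal frame [0.1 2.6 5. ]  rotvec [ 0.28 -0.09  0.45]
```

Emit:
{"method": "apply_moves", "body": {
  "rows": [
    [[-3,0,0.5,0,0,0,1],[-3,0,0.5,0,0,0,1],[-3,0,0.5,0,0,0,1],[-3,0,0.5,0,0,0,1],[-3,0,0.5,0,0,0,1],[-4,0,0.7,0,0,0,1],[-4,0,0.7,0,0,0,1],[-4,0,0.7,0,0,0,1],[-4,0,0.7,0,0,0,1],[-4,0,0.7,0,0,0,1],[0,0,0,0,0,0,1]]
  ]
}}

```text
t: 20.98
eef_pos: [0.5436, -0.046, 0.0264]
tool_rot: [[-0.983, -0.069, 0.168], [-0.068, 0.998, 0.015], [-0.169, 0.003, -0.986]]
contact_force: [-4.2, -0.5, 2.5]
grip_width: 0.001
grip_force: 2.5
```

Emit:
{"method": "apply_moves", "body": {
  "rows": [
    [[-4,0,0.7,0,0,0,1],[-4,0,0.7,0,0,0,1],[-4,0,0.7,0,0,0,1],[-3,0,0.5,0,0,0,1],[-3,0,0.5,0,0,0,1],[-3,0,0.5,0,0,0,1],[-3,0,0.5,0,0,0,1],[-3,0,0.5,0,0,0,1],[0,0,0,0,0,0,1]]
  ]
}}

```text
t: 21.73
eef_pos: [0.573, -0.0437, 0.0273]
tool_rot: [[-0.982, -0.07, 0.173], [-0.068, 0.998, 0.016], [-0.174, 0.004, -0.985]]
contact_force: [-1.7, -0.1, -1.7]
grip_width: -0.002
grip_force: 0.7
```

```bash
cat > chk.py <<'E'
from h import *
stat()
im=bot.get_image("top")
for r in bot.trace("bottle",im):
    m=r["pixels"]; f=im["frame"].astype(int)
    red=m&(f[...,0]-f[...,1]>70)&(f[...,0]-f[...,2]>70); ys,xs=np.nonzero(red)
    if len(xs): print(np.round(r["centre"]),round(r["confidence"],2),len(xs), onz(im,(xs.mean(),ys.mean()),.134).round(4))
E
python3 chk.py
```

```text
21.73 [ 0.573  -0.0437  0.0273] q [ 43.5  21.2 -46.3 113.6  21.   43.1  80.1] F [-1.7 -0.1 -1.7] w -0.002 0.7
[289. 284.] 0.89 53 [0.4298 0.0305 0.134 ]
[401. 265.] 0.72 63 [ 0.5247 -0.1869  0.134 ]
[334. 200.] 0.62 105 [ 0.6658 -0.0395  0.134 ]
```

Emit:
{"method": "apply_moves", "body": {
  "rows": [
    [[-3,0,0.5,0,0,0,1],[-3,0,0.5,0,0,0,1],[-3,0,0.5,0,0,0,1],[-3,0,0.5,0,0,0,1],[-3,0,0.5,0,0,0,1],[-2,0,0.4,0,0,0,1],[0,0,0,0,0,0,1],[0,0,0,0,0,0,1]]
  ]
}}

```text
t: 22.5
eef_pos: [0.5895, -0.0425, 0.0273]
tool_rot: [[-0.983, -0.07, 0.172], [-0.068, 0.998, 0.015], [-0.173, 0.003, -0.985]]
contact_force: [0.7, -0.8, -0.1]
grip_width: -0.001
grip_force: 0.0
```

```bash
python3 chk.py
```

```text
22.5 [ 0.5895 -0.0425  0.0273] q [ 41.8  23.  -45.4 111.3  22.3  44.   79.1] F [ 0.7 -0.8 -0.1] w -0.001 0.0
[287. 285.] 0.96 52 [0.4296 0.0283 0.134 ]
[331. 197.] 0.91 103 [ 0.6869 -0.0384  0.134 ]
[401. 263.] 0.86 64 [ 0.5253 -0.189   0.134 ]
```

The bottle has moved about 81 mm and the push force is gone, so the catch has drawn the tray in. Backing off and checking.

Emit:
{"method": "apply_moves", "body": {
  "rows": [
    [[10,0,-2,0,0,0,1],[20,0,-4,0,0,0,1],[25,0,-5,0,0,0,1],[20,0,-15,0,0,0,1],[0,0,-25,0,0,0,1],[0,0,-25,0,0,0,1],[0,0,-25,0,0,0,1],[0,0,0,0,0,0,1],[0,0,0,0,0,0,1],[0,0,0,0,0,0,1]]
  ]
}}

```text
t: 23.43
eef_pos: [0.4973, -0.0497, 0.1132]
tool_rot: [[-0.983, -0.069, 0.171], [-0.068, 0.998, 0.014], [-0.171, 0.002, -0.985]]
contact_force: [0.8, -0.1, -0.8]
grip_width: -0.001
grip_force: 0.0
```

```bash
python3 chk.py; python3 - <<'E'
from h import *
im=bot.get_image("top"); save(im,"c9.png",(130,150,530,330),2)
E
```

```text
23.43 [ 0.4973 -0.0497  0.1132] q [ 58.3   1.8 -54.5 119.   -0.   50.2  97.9] F [ 0.8 -0.1 -0.8] w -0.001 0.0
[334. 196.] 0.91 103 [ 0.6869 -0.0384  0.134 ]
[399. 264.] 0.91 60 [ 0.5254 -0.1896  0.134 ]
[291. 286.] 0.78 50 [0.4302 0.0266 0.134 ]
[161. 286.] 0.44 13 [0.3983 0.4541 0.134 ]
```

View pics/c9.png

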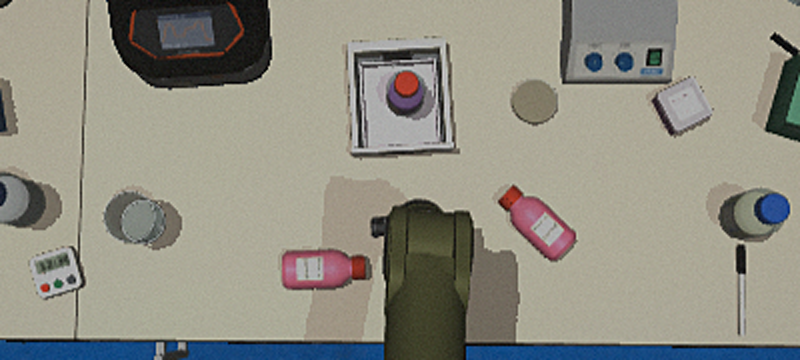

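The bottle stands at (406,90) in the tray. The tray is closed, with its panel against the side walls at row 153, and everything else is where it was.

```bash
python3 -c "
from bench import bot
print(bot.sign_off())"
```

```text
the job is handed in; nothing more can be done
None
```

The purple reagent bottle is standing upright in the dock's tray; the tray is fully home and stays latched with the robot clear, nothing else on the bench visibly moved, and I handed the job in at about 23.5 s (the sign-off gave no verdict).

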